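Move a fresh plaster relief onto the carving stand with the lifter

ROBOT

A 7-joint arm with a two-finger parallel gripper is mounted at the origin on the work surface. World frame = base frame: x ahead of the robot, y to its left, z up, the work surface at z = 0. Lengths are in mm, angles in rad, forces in N, time in s.
With the tool pointing down it reaches from about 400 to 850 mm from the base axis. Payload 4.5 kg.
Tool frame: the origin (TCP) lies between the finger pads; the fingertips stand ctrl.finger_overhang ahead of it and the grasp point (between the pads) lies 2 mm behind it (ctrl.finger_overhang is the distance from the TCP to the fingertips, in mm); z points along the fingers, y is the line along which they close (so a half turn about z gives the same grasp; the last joint's range is limited). The gripper opens to 85 mm and grips with 20 to 120 N. Pads are 22 mm wide; open, the fingers measure 114 mm over their backs; the gripper's body (76 mm by 85 mm) begins 54 mm behind the grasp point. The pads swing forward as they close: fully open they stand 13 mm farther back than shut.
Start: joints at [1.326, 0.689, -0.195, 1.565, 0.157, 0.902, -0.215], TCP at [172.03, -600.881, 248.317] pointing down, gripper open.
Joint ranges: [-3.01, 3.01], [-0.46, 2.08], [-1.47, 1.51], [0.13, 2.56], [-1, 4.14], [0.04, 2.09], [-2.66, 2.66]. Speed limits (rad/s): [2.57, 2.57, 3.14, 3.14, 3.14, 3.14, 3.14].

INTERFACE

Orientations are given as a unit quaternion [w, x, y, z].
In Python, from station import monitor, eyes, order, ctrl gives the robot as it stands.
- The arm moves only by the shell command python3 -m inch 'ROWS' [FORCE]. ROWS is JSON, a list of rows, each a list of 3 entries, a list of its own where there are three numbers: the closure, from -1 (fully open) to 1 (shut), then the shift along the tool's x, y, z in cm, then the turn, a rotation vector about the tool's x, y, z in rad. In form: [[claw, [dx, dy, dz], [wx, wy, wz]], ...]. A call has 1 to 8 rows; each row shifts and turns the commanded pose from where the row before left it, along the tool's axes as they then stand; what a row does not reach is not made up. A row lasts 1/8 s, in which the tool goes at most 62.5 mm and 10.7 degrees, less where a joint would pass 70% of its speed; a pose out of reach is approached as far as the arm can. A call with a gripper value outside its range is refused whole. The fingers move at their own pace and stop on an object; FORCE is the grip in N (left out, the last holds). Time passes only in rows, so rows that do not move let the fingers close. It gives the time, the measured TCP pose, the force, the opening and the grip force at its end, in the units of the state.
- monitor.observe(): the state, without advancing time (a new reading comes with each control period).
- eyes.snapshot(name): name is "scene" or "side" or "wrist"; returns the picture (420x560x3 uint8, red, green, blue); there is no depth.
- eyes.calibration(name): a dict with "vertical_fov" (degrees; the focal length in pixels is half the picture's height over the tangent of half this angle, whatever the lens; pixels are square), "cx", "cy" (the principal point, pixels), "dist" ([k1, k2, p1, p2, k3] as OpenCV has them; the pictures are not rectified), "R" (3x3) and "t" (3): a world point X has camera coordinates R X + t. Camera axes: x right, y down, z forward; pixel columns grow to the right and rows downward; lengths in mm; the calibration is good to about 2 mm. A picture is of the moment at which its call begins: read the wrist's pose just before it. calibration takes no time and is no camera call; for the wrist camera it gives the pose at the moment of the call.
- order.job_done(): hands the job in; it is judged then, once.
The state is a dict: "time_s": time; "qpos": joint angles; "joint_vel": joint speeds; "joint_torque": joint torques, N m; "ee_pos": TCP position; "tool_rot": TCP orientation; "force": force on the tool from outside, world axes, zero at the start; "wrist_torque": the same for the moment, N m; "finger_gap": opening from 0.0 (shut) to 1.0 (fully open); "finger_force": force on a finger pad.
Only numpy, scipy, OpenCV 4.12 (cv2) and the standard library are available. Lean on these libraries where they do the work, as an engineer would, in place of code of your own. Each camera call takes 0.05 s, during which the arm holds its last target. There are 200 camera calls.

TASK

Take the flat lifter out of the tool tray, slide its blade between the two battens under the plaster relief tile, and carry the tile on the blade to the carving stand, without the gripper touching the tile. Lay the tile down on the middle of the stand's two rails, square to them, without dropping it, and draw the blade out from beneath. Then lay the lifter flat in the same wide compartment of the tray again, leaving the other tools and things where they are.

Things in the scene. Friction and masses are not known exactly. Their poses are not given: they have to be found in the camera images.
- lifter: hand lifter (broad flat spatula), 0.28 kg, starts flat in the tray. Steel blade 190 (x) x 66 (y) x 3 mm. Origin: centre of the blade's underside; +x to its free front edge, z up. A neck at x = -80 mm (3 x 26 mm) carries a straight wooden handle reaching forward over the blade, x = -80 to +24 mm, 24 mm wide, 50 to 78 mm above the underside; below it the blade is open to front and sides
- lifter_grip (a point): middle of the lifter's handle and near its balance point, 25 mm behind the lifter's origin, 64 mm above the blade's underside; same axes as the lifter
- tile: off-white plaster relief tile with a rosette, rigid, 120 mm (x) x 170 mm (y), 14 mm thick plus 8 mm of raised relief and rim, about 0.32 kg. Origin: centre of its underside, z up. It lies across the two battens, roughly square to them, its long side across them
- battens: two pale wooden battens fixed to the bench, parallel, each 170 mm long (x), 20 mm wide, 22 mm high, centred 60 mm either side (y) of the origin: the gap between them is 100 mm wide, bare bench, open at both ends. Origin: on the bench midway between them. The -x end is nearer to the robot
- stand: low carving stand fixed to the bench: plywood base 200 x 200 x 15 mm, on it two dark wooden rails along x, 170 mm long, 20 mm wide, 22 mm high, centred 60 mm either side (y): a gap of 100 mm, open at the -x end (nearer to the robot). Across the far (+x) end a fence, top 53 mm over the bench, inner face 90 mm from the centre. Origin: centre of the underside, on the bench
- stand_seat (a point): centre of the stand at the height of the rail tops (37 mm over the bench); same axes as the stand
- tray: open black tool tray fixed to the bench, 260 mm (x) x 240 mm (y), walls 5 mm thick and 45 mm high, floor 5 mm thick; a divider 5 mm thick and 40 mm high along x at y = +25 mm parts it. Origin: centre of the underside on the bench
- tray_bay (a point): centre of the floor (5 mm over the bench) of the tray's wide compartment, 250 mm (x) x 137 mm (y), on the -y side of the divider, where the lifter lies; same axes as the tray. The narrow compartment holds the chisel and the rasp
- chisel: steel stone chisel, 190 mm long, 18 mm thick, loose in the narrow compartment of the tray; leave it
- rasp: rasp with a flat wooden handle, 210 mm long, 18 mm thick, loose in the narrow compartment of the tray; leave it
- mallet: wooden mallet lying on the bench, head 55 x 110 x 55 mm, whole length 190 mm; leave it
- tin: upright closed steel tin, 72 mm across, 85 mm high; leave it
- rubber: brick-like rubbing stone, 120 x 60 x 35 mm; leave it

How it is judged (in metres and radians):
On the way, in this order (a step that is already met when the one before it is completed fails the run):
1. the lifter is held up, clear out of the tray (z of lifter_grip in the frame of tray above 0.114 m and contact force between the fingers and lifter above 0.5 N), for 0.1 s.
2. the tile is carried on the lifter, clear of the battens (contact force between lifter and tile above 0.8 N and z of tile in the frame of battens above 0.035 m and contact force between tile and battens below 0.05 N), for 0.2 s.
3. the tile lies on the middle of the stand's rails, square to them, with the blade drawn out from beneath (horizontal distance between tile and stand_seat below 0.025 m and angle between the x axis of tile and the x axis of stand, either way round below 0.18 rad and z of tile in the frame of stand_seat below 0.005 m and contact force between tile and stand above 0.5 N and horizontal distance between lifter and tile above 0.14 m), for 0.2 s.
At the end, for the whole second after the job is handed in: The tile rests level on the stand's two rails, its centre within 25 mm of the seat's centre and its sides within 10 degrees of the rails; the lifter lies flat on the floor of the wide compartment of the tray; both are at rest and released (horizontal distance between tile and stand_seat below 0.025 m and angle between the x axis of tile and the x axis of stand, either way round below 0.18 rad and z of tile in the frame of stand_seat between -0.005 and 0.005 m and angle between each of tile, lifter's own z axis and vertical below 0.06 rad and linear speed of each of tile, lifter below 0.02 m/s and x of lifter in the frame of tray_bay between -0.045 and 0.045 m and y of lifter in the frame of tray_bay between -0.05 and 0.05 m and z of lifter in the frame of tray_bay below 0.006 m); the robot touches nothing.
It fails at once if the gripper touches the tile (contact force between the fingers and tile above 0.5 N).
It fails at once if the tile is tipped by more than 20 degrees (angle between tile's own z axis and vertical above 0.35 rad).
It fails at once if the tile is dropped (falls freely) (contact force between tile and anything else below 0.05 N and linear speed of tile above 0.4 m/s).
It fails at once if another tool or thing is moved by more than 30 mm (distance of any of chisel, rasp, mallet, tin, rubber from where it was at the start of the episode above 0.03 m).
It also fails if it takes over 72 s, if anything falls off the work surface, if the arm or the gripper's body presses on something with over 40 N, if the wrist force passes 120 N, or if a joint passes its speed limit or range.

## Working session

There is one attempt and no reset: what is moved stays moved. The work goes in short steps, Python scripts to look and compute and a shell command to move; the robot and the scene stay as the last step left them, time stands still between calls to the robot, and variables do not carry over. Pictures are saved under pics/ and viewed, at most 10 in all, crops included, and the job is handed in when it is done.

```bash
ls; mkdir -p pics; python3 - <<'E'
from station import monitor, eyes, order, ctrl
import cv2,numpy as np
s=monitor.observe();print(s['ee_pos'],s['tool_rot'],s['time_s'],ctrl.finger_overhang,s['finger_gap'])
for n in ['scene','side']:
    im=eyes.snapshot(n);cv2.imwrite(f'pics/{n}0.png',im[:,:,::-1]);c=eyes.calibration(n);print(n,{k:np.round(v,3).tolist() for k,v in c.items()})
E
```

```text
pics
[ 171.79754532 -600.29451898  247.45955728] [-9.09167718e-04  9.90291887e-01  1.39000429e-01 -1.80820080e-04] 0.0 17.0 0.997944169209933
scene {'vertical_fov': 45.141, 'cx': 284.56, 'cy': 200.986, 'dist': [-0.109, 0.0, 0.0, 0.0, 0.0], 'R': [[0.646, 0.764, 0.001], [0.557, -0.47, -0.685], [-0.523, 0.443, -0.729]], 't': [-435.588, -225.796, 1834.958]}
side {'vertical_fov': 57.29, 'cx': 277.067, 'cy': 214.952, 'dist': [-0.003, 0.0, 0.0, 0.0, 0.0], 'R': [[-0.978, -0.207, 0.015], [-0.131, 0.557, -0.82], [0.162, -0.804, -0.572]], 't': [575.807, 114.468, 954.705]}
```

View pics/scene0.png

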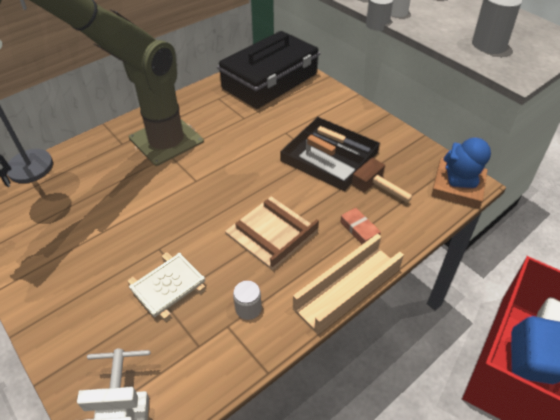

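View pics/side0.png

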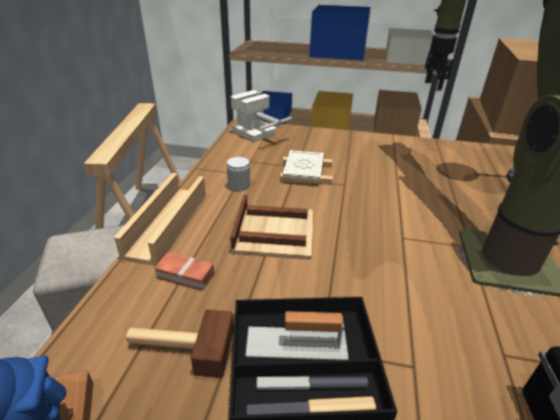

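The scene view shows the tray at about (330,152), the stand at (273,230) and the tile on its battens at (168,285). The side view shows the lifter's handle at (313,322), its blade at (297,343), the stand at (275,232) and the tile at (305,166).

```bash
cat > h.py <<'E'
from station import monitor, eyes, order, ctrl
import cv2,numpy as np
def K(c):
    f=210/np.tan(np.radians(c['vertical_fov'])/2);return np.array([[f,0,c['cx']],[0,f,c['cy']],[0,0,1]])
def ray(c,p,z):
    p=np.float64(p).reshape(-1,1,2);u=cv2.undistortPoints(p,K(c),np.array(c['dist'],float)).reshape(-1,2)
    R=np.array(c['R']);t=np.array(c['t']);o=-R.T@t;d=np.c_[u,np.ones(len(u))]@R
    return (o+d*((z-o[2])/d[:,2])[:,None])[:,:2]
def quad(m):
    cs,_=cv2.findContours(m.astype(np.uint8),0,2);k=max(cs,key=cv2.contourArea)
    return k.reshape(-1,2),cv2.contourArea(k)
def rect(pts):
    (a,b),(w,h),ang=cv2.minAreaRect(np.float32(pts));return np.round([a,b,w,h,ang],1)
def hsv(im):return [x.astype(int) for x in cv2.split(cv2.cvtColor(im,cv2.COLOR_RGB2HSV))]
E
python3 - <<'E'
from h import *
def ld(n):return cv2.imread(f'pics/{n}0.png')[:,:,::-1].copy()
for n,tb,trb in [('scene',(slice(240,330),slice(115,220)),(slice(110,195),slice(270,385))),('side',(slice(140,190),slice(270,340)),(slice(290,420),slice(225,400)))]:
    im=ld(n);c=eyes.calibration(n);H,S,V=hsv(im)
    def sub(m,b):
        o=np.zeros_like(m);o[b]=m[b];return o
    k,a=quad(sub((S<60)&(V>140),tb));print(n,'tile',a,rect(ray(c,k,42)))
    k,a=quad(sub((V<45),trb));print(n,'tray',a,rect(ray(c,k,45)))
    k,a=quad(sub((H<14)&(S>140)&(V>100),(slice(305,335),slice(280,345)) if n=='side' else (slice(135,155),slice(300,345))));print(n,'handle',a,rect(ray(c,k,83)))
sc=eyes.calibration('scene');sd=eyes.calibration('side')
print('stand base corners',ray(sc,[[227,232],[273,198],[318,230],[272,262]],15).round(),ray(sd,[[234,254],[312,255],[313,208],[241,205]],15).round())
print('battens',ray(sc,[[131,283],[167,256],[202,288],[166,315]],22).round(),ray(sd,[[331,162],[331,178]],22).round())
print('mallet',ray(sc,[[369,173]],55),'tin',ray(sd,[[238,163]],85),'rub',ray(sc,[[360,225]],35))
E
```

```text
scene tile 2277.5 [ 572.7 -332.5  124.4  171.4    2.8]
scene tray 600.0 [452.9 439.6 264.9 132.1  14.3]Traceback (most recent call last):
  File "<stdin>", line 9, in <module>
  File "h.py", line 10, in quad
    cs,_=cv2.findContours(m.astype(np.uint8),0,2);k=max(cs,key=cv2.contourArea)
                                                    ~~~^^^^^^^^^^^^^^^^^^^^^^^^
ValueError: max() iterable argument is empty
```

```bash
python3 - <<'E'
from h import *
def ld(n):return cv2.imread(f'pics/{n}0.png')[:,:,::-1].copy()
for n,p in [('scene',(322,144)),('side',(313,322)),('side',(240,360))]:
    im=ld(n);print(n,p,[int(x[p[1],p[0]]) for x in hsv(im)])
for n,tb,trb in [('scene',(slice(240,330),slice(115,220)),(slice(110,195),slice(270,385))),('side',(slice(140,190),slice(270,340)),(slice(290,420),slice(225,400)))]:
    im=ld(n);c=eyes.calibration(n);H,S,V=hsv(im)
    def sub(m,b):
        o=np.zeros_like(m);o[b]=m[b];return o
    k,a=quad(sub((S<60)&(V>140),tb));print(n,'tile',a,rect(ray(c,k,42)))
    m=sub((V<60),trb);ys,xs=np.nonzero(m);print(n,'tray',rect(ray(c,np.c_[xs,ys],45)))
    m=sub((H<14)&(S>120)&(V>80),(slice(310,332),slice(284,345)) if n=='side' else (slice(135,152),slice(305,340)))
    print(m.sum())
    if m.any(): k,a=quad(m);print(n,'handle',a,rect(ray(c,k,83)))
sc=eyes.calibration('scene');sd=eyes.calibration('side')
print('stand base corners',ray(sc,[[227,232],[273,198],[318,230],[272,262]],15).round(),ray(sd,[[234,254],[312,255],[313,208],[241,205]],15).round())
print('battens',ray(sc,[[131,283],[167,256],[202,288],[166,315]],22).round(),ray(sd,[[331,162],[331,178]],22).round())
print('mallet',ray(sc,[[369,173]],55),'tin',ray(sd,[[238,163]],85),'rub',ray(sc,[[360,225]],35))
E
```

```text
scene (322, 144) [12, 133, 201]
side (313, 322) [13, 141, 161]
side (240, 360) [90, 8, 33]
scene tile 2277.5 [ 572.7 -332.5  124.4  171.4    2.8]
scene tray [498.9 383.  329.8 268.6  14.8]
215
scene handle 180.5 [451.5 346.1 111.2  37.8  11.5]
side tile 852.0 [ 566.7 -322.   122.3  180.9    2.1]
side tray [460.  401.9 271.3 248.6  14.7]
1030
side handle 963.5 [446.4 360.1 103.4  41.5  10.4]
stand base corners [[515. -91.]
 [495. 104.]
 [685. 123.]
 [688. -58.]] [[ 666.  144.]
 [ 479.  105.]
 [ 504. -101.]
 [ 710.  -69.]]
battens [[ 497. -406.]
 [ 481. -280.]
 [ 637. -263.]
 [ 646. -384.]] [[ 480. -390.]
 [ 470. -277.]]
mallet [[638.56147512 389.19600879]] tin [[ 752.88962931 -190.0767441 ]] rub [[763.65378235 220.39628382]]
```

```bash
python3 -m inch '[[-1,[5.6,-1.85,-1.2],[0,0,0]],[-1,[5.6,-1.85,-1.2],[0,0,0]],[-1,[5.6,-1.85,-1.2],[0,0,0]],[-1,[5.6,-1.85,-1.2],[0,0,0]],[-1,[5.6,-1.85,-1.2],[0,0,0]],[-1,[5.6,-1.85,-1.2],[0,0,0]],[-1,[5.6,-1.85,-1.2],[0,0,0]],[-1,[5.6,-1.85,-1.2],[0,0,0]]]'; python3 - <<'E'
from h import *
c=eyes.calibration('wrist');im=eyes.snapshot('wrist');cv2.imwrite('pics/w1.png',im[:,:,::-1])
import json;json.dump({k:np.array(v).tolist() for k,v in c.items()},open('w1.json','w'))
R=np.array(c['R']);print(monitor.observe()['ee_pos'],-R.T@np.array(c['t']),R[2],c['vertical_fov'],c['dist'])
E
```

```text
time_s: 1.1
ee_pos: [563.1, -334.0, 344.3]
tool_rot: [-0.0, 0.99, 0.139, -0.0]
force: [0.6, -0.3, -0.4]
finger_gap: 1.004
finger_force: 0.0
[ 572.20457748 -324.8759959   345.73327926] [ 640.45643349 -311.48808747  470.40116649] [-0.3003208  -0.08509559 -0.95003482] 71.09307117578933 [-0.03555044  0.          0.          0.          0.        ]
```

View pics/w1.png

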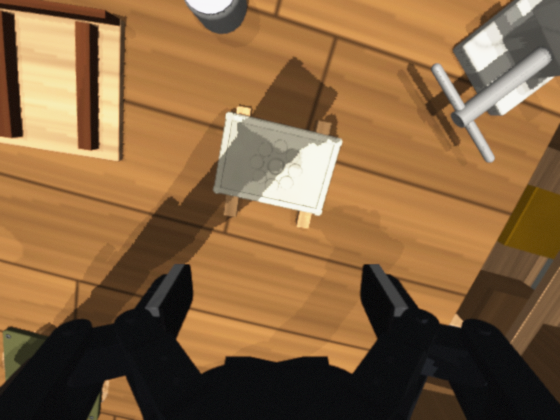

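The wrist view shows the tile with corners near (230,114), (341,140), (321,214) and (215,190). Batten ends stick out at (231,208) and (304,220) on the near side, and at (244,110) and (324,128) on the far side. The stand is at top left.

```bash
python3 - <<'E'
from h import *
import json
im=cv2.imread('pics/w1.png')[:,:,::-1].copy();c=json.load(open('w1.json'));H,S,V=hsv(im)
m=(S<75)&(V>70);m[:,:205]=0;m[:100]=0;m[225:]=0;m[:,350:]=0
k,a=quad(m);r=rect(ray(c,k,44));print('tile',a,r)
b=ray(c,[[231,215],[304,227],[244,106],[325,122]],22);print('bat',b.round(),b.mean(0),[np.degrees(np.arctan2(*(b[j]-b[i])[::-1])) for i,j in((0,2),(1,3))],np.linalg.norm(b[0]-b[2]))
E
python3 -m inch '[[-1,[1,-6,0],[0,0,0]],[-1,[1,-6,0],[0,0,0]],[-1,[1,-6,0],[0,0,0]],[-1,[1,-6,0],[0,0,0]],[-1,[1,-6,0],[0,0,0]],[-1,[0,0,0],[0,0,0]],[-1,[0,0,0],[0,0,0]]]'; python3 - <<'E'
from h import *
c=eyes.calibration('wrist');im=eyes.snapshot('wrist');cv2.imwrite('pics/w2.png',im[:,:,::-1])
import json;json.dump({k:np.array(v).tolist() for k,v in c.items()},open('w2.json','w'))
E
```

```text
tile 9016.0 [ 568.7 -330.8  119.5  168.     3.1]
bat [[ 468. -284.]
 [ 481. -404.]
 [ 636. -264.]
 [ 647. -384.]] [ 558.24422339 -333.88645339] [np.float64(6.943490982874334), np.float64(7.025417632775036)] 169.2418948058469
time_s: 2.02
ee_pos: [527.2, -33.7, 344.1]
tool_rot: [0.0, 0.99, 0.139, -0.0]
force: [-0.4, -0.5, -0.2]
finger_gap: 0.998
finger_force: 0.0
```

View pics/w2.png

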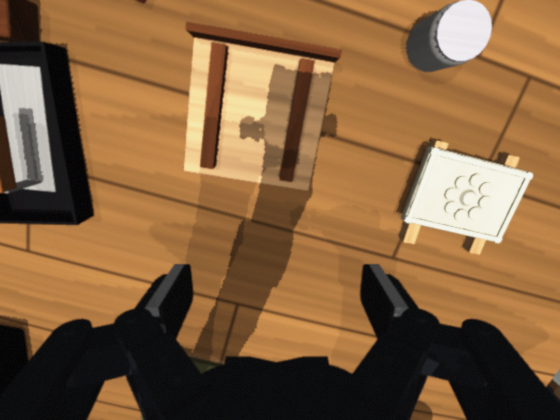

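The wrist view shows the stand's rails running from (208,167) to (219,46) and from (288,180) to (306,62), with the fence at the top. The tile is at (467,195), fully lit.

```bash
python3 - <<'E'
from h import *
import json
im=cv2.imread('pics/w2.png')[:,:,::-1].copy();c=json.load(open('w2.json'));H,S,V=hsv(im)
m=(S<75)&(V>130);m[:,:395]=0;m[:140]=0;m[250:]=0;m[:,540:]=0
k,a=quad(m);print('tile',a,rect(ray(c,k,44)))
b=ray(c,[[412,244],[477,254],[440,140],[514,156]],22);print('bat',b.round(),b.mean(0),[np.degrees(np.arctan2(*(b[j]-b[i])[::-1])) for i,j in((0,2),(1,3))])
b=ray(c,[[208,167],[288,181],[219,44],[307,60]],37);print('rails',b.round(),b.mean(0),[np.degrees(np.arctan2(*(b[j]-b[i])[::-1])) for i,j in((0,2),(1,3))],np.linalg.norm(b[0]-b[2]),np.linalg.norm(b[0]-b[1]))
print('base near',ray(c,[[184,171],[308,190]],15).round())
E
python3 -m inch '[[-1,[1.1,-6,0],[0,0,0]],[-1,[1.1,-6,0],[0,0,0]],[-1,[1.1,-6,0],[0,0,0]],[-1,[1.1,-6,0],[0,0,0]],[-1,[1,-6,0],[0,0,0]],[-1,[0.5,-4,0],[0,0,0]],[-1,[0,0,0],[0,0,0]],[-1,[0,0,0],[0,0,0]]]'; python3 - <<'E'
from h import *
c=eyes.calibration('wrist');im=eyes.snapshot('wrist');cv2.imwrite('pics/w3.png',im[:,:,::-1])
import json;json.dump({k:np.array(v).tolist() for k,v in c.items()},open('w3.json','w'))
E
```

```text
tile 7798.0 [ 567.7 -325.9  120.1  171.1    3. ]
bat [[ 466. -289.]
 [ 479. -407.]
 [ 636. -259.]
 [ 648. -383.]] [ 557.31126529 -334.47396905] [np.float64(9.896301269684415), np.float64(8.095043618518337)]
rails [[503.  65.]
 [515. -55.]
 [668.  86.]
 [681. -32.]] [591.55099364  15.93529881] [np.float64(7.145992317281194), np.float64(7.919004513634197)] 166.3553069624556 120.99650765250762
base near [[481. 104.]
 [505. -92.]]
time_s: 3.08
ee_pos: [491.9, 307.6, 343.8]
tool_rot: [0.001, 0.991, 0.137, -0.0]
force: [0.3, -0.5, 0.6]
finger_gap: 1.002
finger_force: 0.0
```

View pics/w3.png

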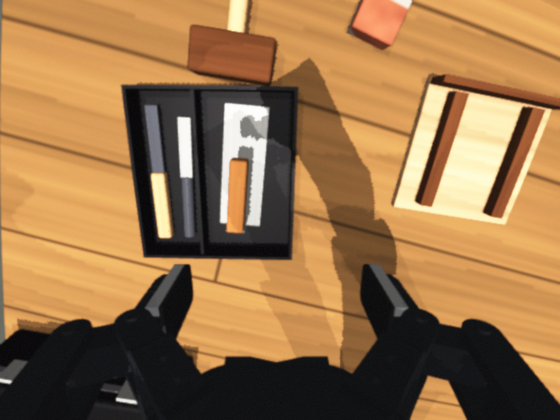

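The wrist view shows the tray with rim corners at (123,86), (298,88), (291,259) and (145,259). The lifter's handle runs from (238,158) to (235,233), and the blade is x 222–268, y 103–226.

```bash
python3 - <<'E'
from h import *
import json
im=cv2.imread('pics/w3.png')[:,:,::-1].copy();c=json.load(open('w3.json'));H,S,V=hsv(im)
m=(H<16)&(S>130)&(V>100);m[:,:210]=0;m[:145]=0;m[245:]=0;m[:,270:]=0
k,a=quad(m);print('handle',a,rect(ray(c,k,83)))
m=(S<60)&(V>110);m[:,:210]=0;m[:95]=0;m[240:]=0;m[:,275:]=0
ys,xs=np.nonzero(m);print('blade',rect(ray(c,np.c_[xs,ys],8)))
t=ray(c,[[123,86],[298,88],[291,259],[145,259]],45);print('tray',t.round(),t.mean(0),rect(t))
s=monitor.observe();print(s['ee_pos'],s['tool_rot'])
E
```

```text
handle 1095.5 [448.  351.6 105.2  24.3   9.3]
blade [468.4 356.6 206.3  69.2  10.4]
tray [[547. 539.]
 [608. 310.]
 [360. 245.]
 [295. 473.]] [452.38005542 392.06827477] [451.3 391.7 262.1 237.3  14.6]
[491.98030813 307.1953056  343.95600567] [ 1.06319314e-03  9.90587654e-01  1.36875742e-01 -3.65684089e-05]
```

```bash
python3 -m inch '[[-1,[-2.7,-5.4,0],[0,0,0]],[-1,[0,0,5.5],[0,0,0.104]],[-1,[0,0,6],[0,0,0]],[-1,[0,0,6],[0,0,0]],[-1,[0,0,4],[0,0,0]],[-1,[0,0,0],[0,0,0]],[-1,[0,0,0],[0,0,0]]]' 100; python3 - <<'E'
from h import *
s=monitor.observe();print(s['ee_pos'],s['tool_rot'])
c=eyes.calibration('wrist');im=eyes.snapshot('wrist');cv2.imwrite('pics/w4.png',im[:,:,::-1])
H,S,V=hsv(im);m=(H<16)&(S>130)&(V>100);m[330:]=0;m[:,:180]=0;m[:,380:]=0
k,a=quad(m);print('handle',a,rect(ray(c,k,83)),k.min(0),k.max(0))
E
```

```text
time_s: 4.0
ee_pos: [451.5, 354.2, 130.8]
tool_rot: [-0.001, 0.996, 0.086, 0.001]
force: [0.9, 1.3, 0.4]
finger_gap: 0.999
finger_force: 0.0
[451.47455705 354.17050437 130.83913177] [-5.02522332e-04  9.96268006e-01  8.63037865e-02  1.20996462e-03]
handle 3322.5 [449.2 352.5 106.8  23.3  10.3] [260 165] [297 315]
```

View pics/w4.png

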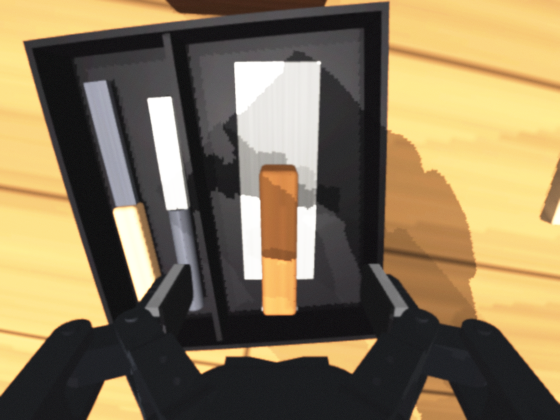

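The handle sits centred between the fingers at (279,240), aligned with the tool, so I go down and close.

```bash
python3 -m inch '[[-1,[0,0.1,4],[0,0,0]],[-1,[0,0,2.4],[0,0,0]],[-1,[0,0,0],[0,0,0]],[1,[0,0,0],[0,0,0]],[1,[0,0,0],[0,0,0]],[1,[0,0,0],[0,0,0]],[1,[0,0,0],[0,0,0]],[1,[0,0,0],[0,0,0]]]' 100;  python3 -m inch '[[1,[0,0,0],[0,0,0]],[1,[0,0,0],[0,0,0]],[1,[0,0,-1],[0,0,0]],[1,[0,0,-2],[0,0,0]],[1,[0,0,-3],[0,0,0]],[1,[0,0,-5],[0,0,0]],[1,[0,0,-5],[0,0,0]],[1,[0,0,0],[0,0,0]]]'
```

```text
time_s: 5.05
ee_pos: [450.4, 353.5, 66.0]
tool_rot: [-0.0, 0.996, 0.087, 0.0]
force: [-0.4, -1.8, 6.2]
finger_gap: 0.271
finger_force: 97.5
time_s: 6.05
ee_pos: [451.7, 355.2, 229.3]
tool_rot: [-0.003, 0.996, 0.087, 0.003]
force: [0.1, 0.6, -2.6]
finger_gap: 0.265
finger_force: 98.6
```

```bash
python3 -m inch '[[1,[0,3,0],[0,0,0]],[1,[0,5,0],[0,0,0]],[1,[0,5.5,0],[0,0,0]],[1,[0,5.5,0],[0,0,0]],[1,[0,5.5,0],[0,0,0]],[1,[0,5.5,0],[0,0,0]],[1,[-0.1,4,0],[0,0,0]],[1,[0,0,0],[0,0,0.078]]]';  python3 -m inch '[[1,[-2,4,0],[0,0,0]],[1,[-3,5,0],[0,0,0]],[1,[-3,5,0],[0,0,0]],[1,[-3,5,0],[0,0,0]],[1,[-3,5,0],[0,0,0]],[1,[-3,5,0],[0,0,0]],[1,[-2.3,4.6,0],[0,0,0]],[1,[-1,2,3],[0,0,0]]]'; python3 -m inch '[[1,[0,0,0],[0,0,0]],[1,[0,0,0],[0,0,0]],[1,[0,0,0],[0,0,0]]]'; python3 - <<'E'
from h import *
s=monitor.observe();print(s['ee_pos'],s['tool_rot'],2*np.arctan2(s['tool_rot'][2],s['tool_rot'][1]))
ims=[]
for n in ('side','scene'): im=eyes.snapshot(n);cv2.imwrite(f'pics/{n}1.png',im[:,:,::-1]);ims.append(im)
c=eyes.calibration('wrist');w=eyes.snapshot('wrist');cv2.imwrite('pics/w5.png',w[:,:,::-1]);import json
json.dump({k:np.array(v).tolist() for k,v in c.items()},open('w5.json','w'))
a=ims[0][80:230,220:480];b=ims[1][200:400,40:280]
o=np.zeros((600,800,3),np.uint8);o[:300,:520]=cv2.resize(a,(520,300));o[300:,:360]=cv2.resize(b,(360,300));o[300:,370:770]=cv2.resize(w,(400,300));cv2.imwrite('pics/mix1.png',o[:,:,::-1])
E
```

```text
time_s: 7.05
ee_pos: [507.0, 13.1, 223.8]
tool_rot: [0.001, 0.999, 0.043, -0.002]
force: [1.0, 1.1, -2.1]
finger_gap: 0.27
finger_force: 98.7
time_s: 8.05
ee_pos: [338.9, -359.4, 195.3]
tool_rot: [0.002, 0.999, 0.046, 0.001]
force: [0.9, 0.4, -2.5]
finger_gap: 0.264
finger_force: 99.1
time_s: 8.43
ee_pos: [341.6, -354.3, 195.8]
tool_rot: [-0.0, 0.999, 0.05, 0.001]
force: [-0.7, 0.3, -2.3]
finger_gap: 0.267
finger_force: 99.0
[ 341.59937524 -354.25289832  195.83551691] [-1.57930063e-05  9.98762815e-01  4.97248939e-02  5.22589559e-04] 0.09949082979376887
```

View pics/mix1.png

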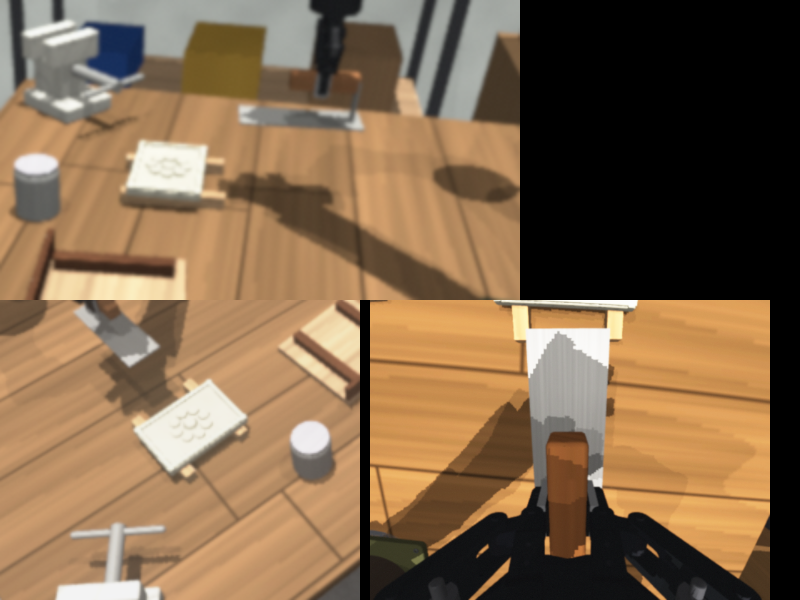

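The blade is level in the grip, with front corners at about (218,40) and (335,40) in the full wrist picture. The batten ends show either side of it, at about (211,56) and (344,56).

```bash
python3 - <<'E'
from h import *
import json
c=json.load(open('w5.json'));im=cv2.imread('pics/w5.png')[:,:,::-1];s=monitor.observe();p=s['ee_pos'];y=.0995
R=np.array([[np.cos(y),np.sin(y)],[-np.sin(y),np.cos(y)]])
for z in(130,138,146): print('front',z,((ray(c,[[218,40],[335,40]],z)-p[:2])@R.T).round(1))
b=ray(c,[[211,54],[344,54]],22);print(b.round(),((b-p[:2])@R.T).round(1))
E
```

```text
front 130 [[121.7  34.8]
 [121.7 -33.7]]
front 138 [[120.   33.4]
 [120.  -32.3]]
front 146 [[118.3  32. ]
 [118.2 -30.8]]
[[ 468. -281.]
 [ 480. -403.]] [[133.2  61.1]
 [133.2 -62. ]]
```

```bash
python3 -m inch '[[1,[0,0,4],[0,0,0]],[1,[0,0,4],[0,0,0]],[1,[0,0,3],[0,0,0]],[1,[0,0,1.5],[0,0,0]],[1,[0,0,0],[0,0,0]],[1,[0,0,0],[0,0,0]],[1,[0,0,0],[0,0,0]]]'; python3 - <<'E'
from h import *
im=eyes.snapshot('side');cv2.imwrite('pics/side2.png',cv2.resize(im[100:200,250:430],(720,400))[:,:,::-1])
E
```

```text
time_s: 9.45
ee_pos: [341.1, -356.1, 71.4]
tool_rot: [0.001, 0.999, 0.048, 0.001]
force: [0.1, 0.1, -2.2]
finger_gap: 0.268
finger_force: 98.9
```

View pics/side2.png

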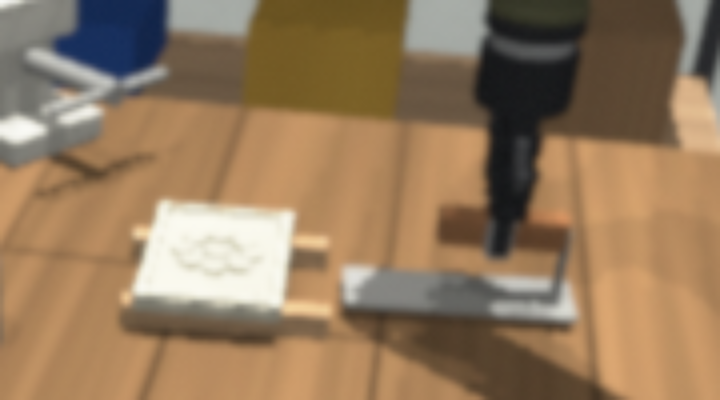

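The blade lies level just before the gap, its front edge at about (345,290) and the near batten ends at (325,310) and (325,245), so I slide it in.

```bash
python3 -m inch '[[1,[1.5,0,0.1],[0,0,0]],[1,[2.5,0,0],[0,0,0]],[1,[2.5,-0.1,0],[0,0,0]],[1,[2.5,-0.1,0],[0,0,0]],[1,[2.5,-0.1,0],[0,0,0]],[1,[2.5,0,0],[0,0,0]],[1,[2.5,0,0],[0,0,0]],[1,[1.5,0,0],[0,0,0]]]';python3 -m inch '[[1,[0,0,0],[0,0,0]],[1,[0,0,0],[0,0,0]],[1,[0,0,0],[0,0,0]]]'; python3 - <<'E'
from h import *
a=eyes.snapshot('side')[100:200,250:430];c=eyes.calibration('wrist');w=eyes.snapshot('wrist')
o=np.zeros((600,800,3),np.uint8);o[:250,:450]=cv2.resize(a,(450,250));o[250:,:466]=cv2.resize(w,(466,350));cv2.imwrite('pics/mix2.png',o[:,:,::-1]);cv2.imwrite('pics/w6.png',w[:,:,::-1])
import json
json.dump({k:np.array(v).tolist() for k,v in c.items()},open('w6.json','w'))
E
```

```text
time_s: 10.5
ee_pos: [522.0, -333.9, 69.5]
tool_rot: [-0.0, 0.999, 0.049, 0.001]
force: [-0.8, 0.6, -2.6]
finger_gap: 0.263
finger_force: 98.9
time_s: 10.88
ee_pos: [518.0, -335.6, 69.2]
tool_rot: [0.0, 0.999, 0.048, -0.001]
force: [-0.3, 0.1, -2.9]
finger_gap: 0.264
finger_force: 98.9
```

View pics/mix2.png

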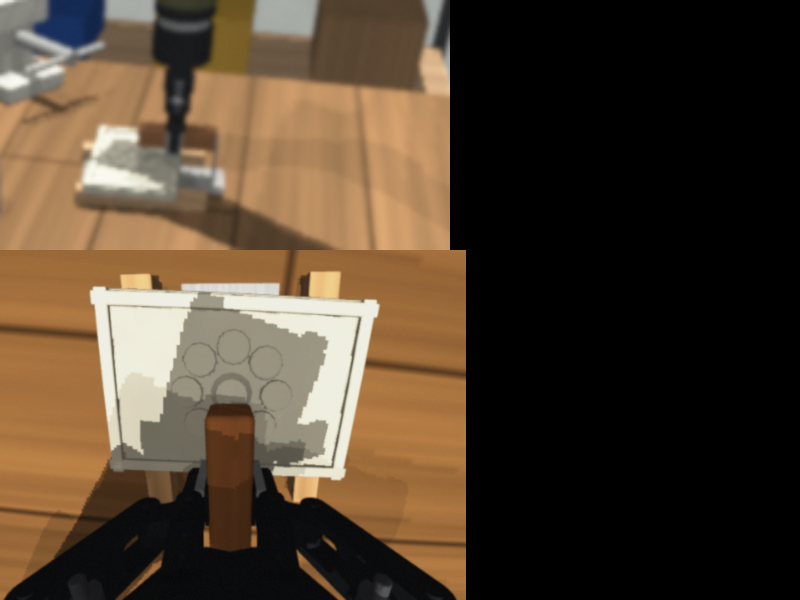

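The blade is under the tile, its front edge just showing beyond at (230,288) and centred between the battens. Tile corners in the composite are (95,290), (377,303), (342,475) and (113,468).

```bash
python3 - <<'E'
from h import *
import json
c=json.load(open('w6.json'));im=cv2.imread('pics/w6.png')[:,:,::-1].copy();s=monitor.observe();p=s['ee_pos'];y=2*np.arctan2(s['tool_rot'][2],s['tool_rot'][1])
R=np.array([[np.cos(y),np.sin(y)],[-np.sin(y),np.cos(y)]])
q=np.array([[93,289],[378,302],[344,479],[111,471]])*1.2-[0,300]
r=ray(c,q,44);print(p,y,r.round(),r.mean(0),rect(r),((r.mean(0)-p[:2])@R.T).round(1))
E
python3 -m inch '[[1,[0,0,-0.5],[0,0,0]],[1,[0,0,-0.5],[0,0,0]],[1,[0,0,-0.5],[0,0,0]],[1,[0,0,-0.5],[0,0,0]],[1,[0,0,-1],[0,0,0]],[1,[0,0,-1.5],[0,0,0]],[1,[0,0,0],[0,0,0]],[1,[0,0,0],[0,0,0]]]'; python3 - <<'E'
from h import *
a=eyes.snapshot('side')[60:210,250:430];c=eyes.calibration('wrist');w=eyes.snapshot('wrist')
o=np.zeros((600,800,3),np.uint8);o[:300,:360]=cv2.resize(a,(360,300));o[300:,:400]=cv2.resize(w,(400,300));cv2.imwrite('pics/mix3.png',o[:,:400,::-1]);cv2.imwrite('pics/w7.png',w[:,:,::-1])
import json
json.dump({k:np.array(v).tolist() for k,v in c.items()},open('w7.json','w'))
E
```

```text
[ 518.52723357 -335.47215369   69.3192272 ] 0.09592360553154404 [[ 621. -248.]
 [ 630. -409.]
 [ 516. -416.]
 [ 506. -252.]] [ 568.05582145 -331.22344512] [ 568.1 -330.9  114.8  164.6    3.3] [49.7 -0.5]
time_s: 11.98
ee_pos: [519.2, -335.1, 114.4]
tool_rot: [0.0, 0.999, 0.048, -0.0]
force: [-1.2, 0.3, -7.5]
finger_gap: 0.268
finger_force: 98.7
```

View pics/mix3.png

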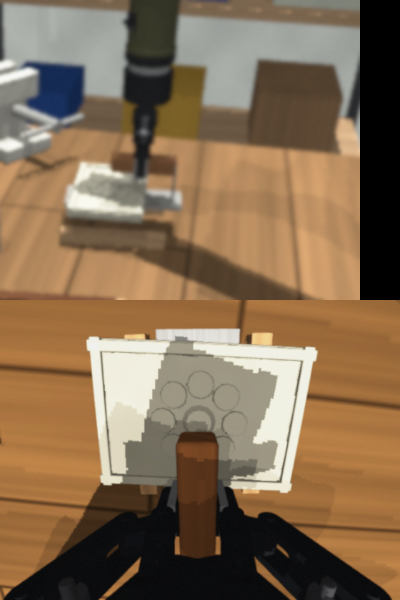

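The tile is up on the blade, level and clear of the battens, and the wrist load rose by about 5 N. Next I carry it to the stand gently.

```bash
python3 -m inch '[[1,[0,0,-1],[0,0,0]],[1,[0,0,-1.5],[0,0,0]],[1,[0,0,-1.5],[0,0,0]],[1,[0,0,-1.5],[0,0,0]],[1,[0,0,-0.5],[0,0,0]]]' ; python3 -m inch '[[1,[0.2,-1,0],[0,0,0]],[1,[0.4,-2,0],[0,0,0]],[1,[0.5,-3,0],[0,0,0]],[1,[0.5,-3,0],[0,0,0]],[1,[0.5,-3,0],[0,0,0]],[1,[0.5,-3,0],[0,0,0]],[1,[0.5,-3,0],[0,0,0]],[1,[0.5,-3,0],[0,0,0]]]'; python3 -m inch '[[1,[0.5,-3,0],[0,0,0]],[1,[0.5,-3,0],[0,0,0]],[1,[0.5,-3,0],[0,0,0]],[1,[0.5,-2,0],[0,0,0]],[1,[0.3,-1.4,0],[0,0,0]],[1,[0.1,-0.7,0],[0,0,0]],[1,[0,0,0],[0,0,-0.03]],[1,[0,0,0],[0,0,-0.031]]]';python3 -m inch '[[1,[0,0,0],[0,0,0]],[1,[0,0,0],[0,0,0]],[1,[0,0,0],[0,0,0]]]'; cat > m.py <<'E'
from h import *
import sys
z=float(sys.argv[1]);c=eyes.calibration('wrist');s=monitor.observe();w=eyes.snapshot('wrist');cv2.imwrite(f'pics/m{s["time_s"]:.1f}.png',w[:,:,::-1])
H,S,V=hsv(w);m=((S<75)&(V>70)).astype(np.uint8);m[:,:60]=0;m[:,500:]=0;m[:15]=0
n,l,st,_=cv2.connectedComponentsWithStats(cv2.morphologyEx(m,2,np.ones((3,3))))
k=1+np.argmax(st[1:,4]);ys,xs=np.nonzero(l==k);pts=ray(c,np.c_[xs,ys],z)
p=s['ee_pos'];y=2*np.arctan2(s['tool_rot'][2],s['tool_rot'][1])
R=np.array([[np.cos(y),np.sin(y)],[-np.sin(y),np.cos(y)]]);r=rect(pts)
print('TCP',p.round(1),y,'force',s['force'].round(1) if hasattr(s['force'],'round') else s['force'],'tile',r,'tool frame',((r[:2]-p[:2])@R.T).round(1))
E
python3 m.py 138
```

```text
time_s: 12.7
ee_pos: [520.2, -335.5, 176.1]
tool_rot: [0.001, 0.999, 0.048, 0.001]
force: [0.4, 0.4, -6.9]
finger_gap: 0.268
finger_force: 98.7
time_s: 13.7
ee_pos: [534.4, -119.2, 173.9]
tool_rot: [-0.001, 0.999, 0.05, -0.001]
force: [0.6, -0.8, -6.2]
finger_gap: 0.27
finger_force: 98.8
time_s: 14.7
ee_pos: [545.9, 8.8, 174.2]
tool_rot: [0.001, 0.997, 0.079, -0.0]
force: [-0.2, -1.3, -6.7]
finger_gap: 0.26
finger_force: 98.7
time_s: 15.08
ee_pos: [546.1, 9.9, 174.3]
tool_rot: [0.0, 0.997, 0.079, 0.0]
force: [0.1, -0.6, -6.3]
finger_gap: 0.265
finger_force: 98.7
TCP [546.1   9.9 174.3] 0.1573059321215619 force [ 0.1 -0.6 -6.3] tile [599.3  17.1 126.1 165.5   6.4] tool frame [53.6 -1.2]
```

```bash
python3 -m inch '[[1,[0,0,1],[0,0,0]],[1,[0,0,2],[0,0,0]],[1,[0,0,2],[0,0,0]],[1,[0,0,1.5],[0,0,0]],[1,[0,0,0.7],[0,0,0]],[1,[0,0,0],[0,0,0]],[1,[0,0,0],[0,0,0]],[1,[0,0,0],[0,0,0]]]' ; python3 -m inch '[[1,[0,0,0.3],[0,0,0]],[1,[0,0,0.3],[0,0,0]],[1,[0,0,0.3],[0,0,0]],[1,[0,0,0.3],[0,0,0]],[1,[0,0,0.3],[0,0,0]],[1,[0,0,0.2],[0,0,0]],[1,[0,0,0],[0,0,0]],[1,[0,0,0],[0,0,0]]]'; python3 m.py 59
```

```text
time_s: 16.12
ee_pos: [546.6, 10.1, 102.9]
tool_rot: [0.0, 0.997, 0.079, 0.001]
force: [0.1, -0.1, -6.4]
finger_gap: 0.268
finger_force: 98.7
time_s: 17.12
ee_pos: [546.3, 10.1, 85.4]
tool_rot: [0.0, 0.997, 0.079, 0.0]
force: [-0.4, 0.2, -2.5]
finger_gap: 0.267
finger_force: 99.1
TCP [546.3  10.1  85.4] 0.15780106678794298 force [-0.4  0.2 -2.5] tile [598.2  17.6 123.2 164.9   6.5] tool frame [52.5 -0.8]
```

The tile's weight is off the blade (force back to −2.5 N), so I draw the blade out.

```bash
python3 -m inch '[[1,[-1,0,0],[0,0,0]],[1,[-2,0,0],[0,0,0]],[1,[-2.5,0,0],[0,0,0]],[1,[-2.5,0,0],[0,0,0]],[1,[-2.5,0,0],[0,0,0]],[1,[-2.5,0,0],[0,0,0]],[1,[-1,0,0],[0,0,0]],[1,[0,0,0],[0,0,0]]]' ; python3 -m inch '[[1,[0,0,0],[0,0,0]],[1,[0,0,0],[0,0,0]],[1,[0,0,0],[0,0,0]]]'; python3 m.py 59
```

```text
time_s: 18.18
ee_pos: [408.4, -12.1, 87.2]
tool_rot: [-0.0, 0.997, 0.079, -0.002]
force: [0.7, 0.3, -2.8]
finger_gap: 0.266
finger_force: 99.2
time_s: 18.55
ee_pos: [409.8, -11.8, 86.8]
tool_rot: [-0.0, 0.997, 0.079, -0.001]
force: [0.1, 0.3, -2.3]
finger_gap: 0.265
finger_force: 99.2
TCP [409.8 -11.8  86.8] 0.15788496789704354 force [ 0.1  0.3 -2.3] tile [453.4  -4.9 138.5  55.9   9.4] tool frame [44.1 -0. ]
```

```bash
python3 -m inch '[[1,[-0.8,0,0],[0,0,0]],[1,[-0.7,0,0],[0,0,0]],[1,[0,0,0],[0,0,0]],[1,[0,0,0],[0,0,0]]]'; python3 - <<'E'
from h import *
for n,b in [('scene',(slice(170,265),slice(220,325))),('side',(slice(180,260),slice(225,325)))]:
    c=eyes.calibration(n);im=eyes.snapshot(n);cv2.imwrite(f'pics/{n}5.png',im[:,:,::-1]);H,S,V=hsv(im);m=np.zeros(S.shape,bool);m[b]=((S<60)&(V>120))[b];k,a=quad(m);print(n,a,rect(ray(c,k,57)))
E
```

```text
time_s: 19.1
ee_pos: [398.1, -14.3, 90.0]
tool_rot: [-0.001, 0.997, 0.079, -0.004]
force: [-0.0, -0.0, -2.9]
finger_gap: 0.267
finger_force: 99.2
scene 2283.5 [551.4   6.3 228.1 177.7   6.3]
side 1848.0 [592.9  27.3 121.4 186.8   7. ]
```

```bash
python3 -m inch '[[1,[0,0,-2],[0,0,0]],[1,[0,0,-4],[0,0,0]],[1,[0,0,-4],[0,0,0]],[1,[0,0,-3],[0,0,0]],[1,[0,0,0],[0,0,0]],[1,[0,0,0],[0,0,0]]]'; python3 - <<'E'
from h import *
s=monitor.observe();p=s['ee_pos'];y=2*np.arctan2(s['tool_rot'][2],s['tool_rot'][1])
ty=np.radians(14.6);o=np.array([463.7,347.3]);t=o-26.6*np.array([np.cos(ty),np.sin(ty)])
d=t-p[:2];print(p,y,s['tool_rot'],'target',t,'tool d',np.cos(y)*d[0]+np.sin(y)*d[1],np.sin(y)*d[0]-np.cos(y)*d[1],'turn z',y-ty)
for n,b in [('scene',(slice(200,265),slice(220,325)))]:
    c=eyes.calibration(n);im=eyes.snapshot(n);H,S,V=hsv(im);m=np.zeros(S.shape,bool);m[b]=((S<60)&(V>120))[b];k,a=quad(m);print(n,a,rect(ray(c,k,57)))
E
```

```text
time_s: 19.95
ee_pos: [398.1, -14.8, 219.3]
tool_rot: [-0.0, 0.997, 0.079, -0.005]
force: [-0.2, 0.6, -3.5]
finger_gap: 0.265
finger_force: 99.7
[398.06675464 -14.81958005 219.2843188 ] 0.15744644883874 [-4.26228429e-04  9.96889799e-01  7.86409015e-02 -5.11430244e-03] target [437.95893607 340.59495507] tool d 95.12659632922237 -344.7634095787389 turn z -0.09737162195243212
scene 1882.5 [600.5  11.7 129.2 177.7   6.3]
```

```bash
python3 -m inch '[[1,[2,-2,0],[0,0,0]],[1,[1.5,-4.5,0],[0,0,0]],[1,[1.2,-5,0],[0,0,0]],[1,[1,-5,0],[0,0,0]],[1,[1,-5,0],[0,0,0]],[1,[1,-5,0],[0,0,0]],[1,[1,-5,0],[0,0,0]],[1,[0.8,-3,0],[0,0,-0.097]]]'; python3 -m inch '[[1,[0,0,0],[0,0,0]],[1,[0,0,0],[0,0,0]],[1,[0,0,0],[0,0,0]]]';python3 - <<'E'
from h import *
s=monitor.observe();p=s['ee_pos'];y=2*np.arctan2(s['tool_rot'][2],s['tool_rot'][1])
ty=np.radians(14.6);o=np.array([463.7,347.3]);t=o-26.6*np.array([np.cos(ty),np.sin(ty)])
d=t-p[:2];print(p,y,s['tool_rot'],'target',t,'tool d',np.cos(y)*d[0]+np.sin(y)*d[1],np.sin(y)*d[0]-np.cos(y)*d[1],'turn z',y-ty)
for n,b,z in [('scene',(slice(170,265),slice(220,325)),57),('side',(slice(180,260),slice(225,325)),57)]:
    c=eyes.calibration(n);im=eyes.snapshot(n);H,S,V=hsv(im);m=np.zeros(S.shape,bool);m[b]=((S<60)&(V>120))[b];k,a=quad(m);print(n,a,rect(ray(c,k,z)))
E
```

```text
time_s: 21.0
ee_pos: [436.7, 344.3, 218.1]
tool_rot: [-0.001, 0.991, 0.13, -0.005]
force: [0.1, -0.9, -3.2]
finger_gap: 0.27
finger_force: 99.5
time_s: 21.38
ee_pos: [438.4, 339.3, 219.0]
tool_rot: [0.001, 0.992, 0.126, -0.005]
force: [0.2, 0.1, -1.2]
finger_gap: 0.269
finger_force: 99.5
[438.36662528 339.29074315 218.99910514] 0.2531513654778114 [ 5.60050859e-04  9.91988137e-01  1.26236459e-01 -4.85584639e-03] target [437.95893607 340.59495507] tool d -0.06804746358340896 -1.364752276909785 turn z -0.0016667053133607168
scene 1889.0 [600.3  11.8 129.5 178.3   6.5]
side 1876.5 [591.8  27.5 123.7 187.9   7. ]
```

```bash
python3 -m inch '[[1,[0,-0.1,3],[0,0.01,0]],[1,[0,0,5],[0,0,0]],[1,[0,0,4],[0,0,0]],[1,[0,0,2],[0,0,0]],[1,[0,0,0.5],[0,0,0]],[1,[0,0,0],[0,0,0]],[1,[0,0,0],[0,0,0]]]'; python3 -m inch '[[1,[0,0,0.3],[0,0,0]],[1,[0,0,0.3],[0,0,0]],[1,[0,0,0],[0,0,0]],[1,[0,0,0],[0,0,0]]]'
```

```text
time_s: 22.35
ee_pos: [438.6, 342.9, 75.9]
tool_rot: [-0.002, 0.992, 0.127, 0.002]
force: [0.1, -0.8, -3.0]
finger_gap: 0.267
finger_force: 99.2
time_s: 22.85
ee_pos: [438.0, 342.5, 68.8]
tool_rot: [-0.001, 0.992, 0.127, 0.001]
force: [-0.1, -0.2, -3.1]
finger_gap: 0.263
finger_force: 99.2
```

```bash
python3 -m inch '[[1,[0,0,0.2],[0,0,0]],[1,[0,0,0.1],[0,0,0]],[1,[0,0,0],[0,0,0]],[1,[0,0,0],[0,0,0]]]'; python3 -m inch '[[-1,[0,0,0],[0,0,0]],[-1,[0,0,0],[0,0,0]],[-1,[0,0,0],[0,0,0]],[-1,[0,0,0],[0,0,0]],[-1,[0,0,0],[0,0,0]],[-1,[0,0,0],[0,0,0]]]'
```

```text
time_s: 23.35
ee_pos: [438.1, 342.5, 66.0]
tool_rot: [-0.001, 0.992, 0.127, 0.001]
force: [-0.4, -0.0, 2.7]
finger_gap: 0.265
finger_force: 99.7
time_s: 24.1
ee_pos: [438.0, 342.5, 65.8]
tool_rot: [-0.001, 0.992, 0.127, 0.001]
force: [0.6, 0.1, 0.8]
finger_gap: 0.998
finger_force: 0.0
```

Contact with the floor was felt and the lifter is released. I raise the gripper and check.

```bash
python3 -m inch '[[-1,[0,0,-2],[0,0,0]],[-1,[0,0,-4],[0,0,0]],[-1,[0,0,-5],[0,0,0]],[-1,[0,0,-5],[0,0,0]],[-1,[0,0,-5],[0,0,0]],[-1,[0,0,-2],[0,0,0]],[-1,[0,0,0],[0,0,0]],[-1,[0,0,0],[0,0,0]]]'; python3 - <<'E'
from h import *
c=eyes.calibration('wrist');w=eyes.snapshot('wrist');cv2.imwrite('pics/w9.png',w[:,:,::-1])
H,S,V=hsv(w);b=np.zeros(S.shape,bool);b[:330,170:390]=1
k,a=quad((H<16)&(S>130)&(V>100)&b);print([ (cv2.contourArea(q),rect(ray(c,q.reshape(-1,2),83)).tolist()) for q in cv2.findContours(((H<16)&(S>130)&(V>100)&b).astype(np.uint8),0,2)[0] if cv2.contourArea(q)>300])
m=((S<60)&(V>110)&b).astype(np.uint8)
for q in cv2.findContours(m,0,2)[0]:
    if cv2.contourArea(q)>300: print('blade',cv2.contourArea(q),rect(ray(c,q.reshape(-1,2),8)))
s=eyes.snapshot('side');d=np.abs(s.astype(int)-cv2.imread('pics/side0.png')[:,:,::-1]).sum(2)
for nme,r in dict(chisel_rasp=(370,415,245,380),mallet=(305,375,125,232),rubber=(250,290,150,215),tin=(155,192,222,252)).items(): print(nme,np.mean(d[r[0]:r[1],r[2]:r[3]]>90))
E
```

```text
time_s: 25.1
ee_pos: [437.3, 341.1, 294.6]
tool_rot: [-0.0, 0.992, 0.127, -0.0]
force: [0.3, 0.5, 0.2]
finger_gap: 0.999
finger_force: 0.0
[(1515.5, [435.0, 342.3, 104.0, 23.3, 14.7]), (12524.0, [407.9, 328.8, 355.0, 285.4, 14.7]), (5575.0, [600.6, 378.2, 48.6, 228.1, 8.9])]
blade 1048.0 [473.  449.9 112.4  21.1  13.1]
blade 4872.5 [462.1 349.1 191.2  68.6  15.1]
blade 490.0 [482.4 494.3 101.   14.    8.7]
chisel_rasp 0.0
mallet 0.0
rubber 0.0
tin 0.0
```

The blade reads 191 × 69 mm at (462,349), within 2 mm of the bay's centre. The handle fits at its expected height, and nothing else has moved.

```bash
python3 -c "
from station import order
print(order.job_done())"
```

```text
the job is handed in; nothing more can be done
None
```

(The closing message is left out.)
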